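# Centre the peeled pineapple on the scale plate with light nudges

## Robot

A 6-joint arm with a two-finger parallel gripper is mounted at the origin on the work surface. World frame = base frame: x ahead of the robot, y to its left, z up, the work surface at z = 0. Lengths are in m, angles in rad, forces in N, time in s.
With the tool pointing down it reaches from about 0.25 to 0.775 m from the base axis. Payload 4 kg.
Tool frame: the origin (TCP) lies midway between the tips of the shut fingers; the grasp point (between the pads) lies 19 mm behind it; z points along the fingers, y is the direction in which the jaws open and shut (so a half turn about z gives the same grasp; the last joint's range is limited). The gripper opens to 94 mm and grips with 3 to 60 N. Pads are 16 mm wide; open, the fingers measure 119 mm over their backs; the gripper's body (75 mm by 177 mm) begins 78 mm behind the grasp point.
Start: joints at [1.151, 0.087, 1.371, -0, 1.684, -0.103], TCP at [0.171, 0.523, 0.181] pointing down, gripper open.
Joint ranges: [-3.1, 3.1], [-0.76, 2.03], [0.27, 2.55], [-1.08, 4.22], [0.17, 2.65], [-2.57, 2.57]. Speed limits (rad/s): [2.79, 2.79, 3.14, 3.14, 3.14, 3.14].

## Interface

Orientations are given as a rotation vector (axis times angle).
In Python, from bench import ctrl gives the robot as it stands. Calls block until the motion is done:
- ctrl.move_pose(position, orientation): joint-space move of the TCP to a pose.
- ctrl.move_linear(position, max_speed=0.15, frame=None, threshold=None): straight line of the TCP; frame=None keeps the orientation; max_speed is the mean speed in m/s. With threshold (N) it stops when the force on the tool has changed by that much, and returns True; else False.
- ctrl.set_joints(angles): joint-space move.
- ctrl.gripper_to(opening, force=None): finger opening in m; force is the grip in N (None keeps the last); returns when the fingers have stopped.
- ctrl.dwell(seconds).
- ctrl.solve_ik(position, orientation): joint angles nearest the present ones, or None.
- ctrl.camera(name): name is "scene" or "side" or "wrist"; returns the picture (384x512x3 uint8, red, green, blue); there is no depth.
- ctrl.get_calibration(name): a dict with "intrinsics" (3x3 intrinsics, pixels), "k1" (the pictures are not rectified: a ray, as slopes to the right and down, at radius r is drawn at 1 + k1 r^2 times it, then the intrinsics apply), "R" (3x3) and "t" (3): a world point X has camera coordinates R X + t. Camera axes: x right, y down, z forward; pixel columns grow to the right and rows downward; lengths in m; the calibration is good to about 2 mm. A picture is of the moment at which its call begins: read the wrist's pose just before it. get_calibration takes no time and is no camera call; for the wrist camera it gives the pose at the moment of the call.
A pose or a line that the arm cannot do raises ctrl.IKError and nothing moves.
- ctrl.sign_off(): hands the job in, once; it reports no verdict.
Readings, each from a call of its own:
- ctrl.current_t(): time.
- ctrl.current_joint_pos(): joint angles.
- ctrl.current_joint_vel(): joint speeds.
- ctrl.current_joint_torque(): joint torques, N m.
- ctrl.current_eef_pos(): TCP position.
- ctrl.current_eef_rot(): TCP orientation.
- ctrl.current_contact_force(): force on the tool from outside, world axes, zero at the start.
- ctrl.current_moment(): the same for the moment, N m.
- ctrl.current_finger_gap(): finger opening in m.
Only numpy, scipy, OpenCV 4.12 (cv2) and the standard library are available. Lean on these libraries where they do the work, as an engineer would, in place of code of your own. Each camera call takes 0.05 s, during which the arm holds its last target.

## Task

The peeled pineapple was set down near the edge of the scale's plate and wobbles on its narrow, slightly rounded cut end. Nudge it gently from the side with the fingers until it stands upright in the middle of the square plate, ready to be weighed: never take it between the fingers, lift it or tip it over, and do not lean on the scale. Leave the other pineapple, the bottle and the cup alone, and finish with the hand clear.

Things in the scene. Friction and masses are not known exactly. Their poses are not given: they have to be found in the camera images.
- pineapple: peeled yellow pineapple on the scale's plate: barrel 100 mm tall, 0.4-0.7 kg, brown spiral cuts; widest (96 mm) 40 mm up, 48 mm across at the top. Foot slightly rounded: flat over the middle 30 mm, 2 mm up at its edge (56 mm across). Slippery (friction 0.4-0.55): a slow low push at the widest part slides it upright; a high one rocks it 0.1-0.2 rad. Origin: centre of its foot; z up its axis.
- plate_mid (a point): centre of the top face of the scale's flat square plate (150 x 150 mm, no rim, light green), where the middle of the pineapple's foot should stand. 185 mm above the table when the plate is empty; moves down with the plate. x and y run parallel to the plate's edges, z up; -x is the dial's side.
- plate (a joint): how far the plate has gone down on its spring, in m: 0 with nothing on it, about 0.002 with the pineapple, 0.012 fully down; spring rate 2450 N/m
- scale: green dial platform scale that stays where it stands: housing 160 x 160 mm at the foot, tapering upward under the plate; round white dial 130 mm across on its -x face, standing out to 88 mm from the axis, 13 to 143 mm above the table. Origin: on the table under the plate's centre.
- next_pineapple: another peeled pineapple of the same size and shape that stands on the table waiting its turn, not to be touched; origin at the centre of its foot
- sauce_bottle: dark brown sauce bottle with a red cap standing on the table, 60 mm across and 190 mm tall, not to be touched; origin at the centre of its underside
- cup: light green plastic cup standing on the table, 72 mm across at the mouth and 95 mm tall, not to be touched; origin at the centre of its underside
Mind the look-alikes: they are no part of the job. Leave any black or purple look-alike of the pineapple alone. There is more than one size of the scale; the one meant has the size given above.

How it is judged:
By the outcome, as a careful person would: the job done as asked, in the order asked, and still so for the second after the job is handed in, with the robot touching nothing.
It also fails if it takes over 42 s, if anything falls off the work surface, if the arm or the gripper's body presses on something with over 40 N, if the wrist force passes 120 N, or if a joint passes its speed limit or range.

## Working session

There is one attempt and no reset: what is moved stays moved. The work goes in short steps, each a Python script; the robot and the scene stay as the last script left them, time stands still between calls to the robot, and variables do not carry over. Pictures are saved under pics/ and viewed, and the job is handed in when it is done.

```bash
mkdir -p pics; ls; python3 - <<'E'
from bench import ctrl
import cv2
for n in ["scene","side","wrist"]:
    c=ctrl.get_calibration(n); im=ctrl.camera(n)
    cv2.imwrite(f"pics/{n}0.png",im[:,:,::-1]); print(n,c)
print(ctrl.current_t(),ctrl.current_eef_rot())
E
```

```text
pics
scene {'intrinsics': array([[406.53140854,   0.        , 253.15618261],
       [  0.        , 406.53140854, 193.10880231],
       [  0.        ,   0.        ,   1.        ]]), 'k1': -0.1099407352599105, 'R': array([[ 0.87322522,  0.48715322, -0.01262758],
       [ 0.29021605, -0.54068097, -0.78958137],
       [-0.3914746 ,  0.68581764, -0.61351594]]), 't': array([-0.51331104, -0.04746682,  1.61357044])}
side {'intrinsics': array([[491.75655261,   0.        , 244.34891178],
       [  0.        , 491.75655261, 188.59562395],
       [  0.        ,   0.        ,   1.        ]]), 'k1': -0.1945159503856316, 'R': array([[ 0.49690429, -0.86779468, -0.00430483],
       [-0.69034647, -0.39228085, -0.60789595],
       [ 0.52584017,  0.30503793, -0.79400503]]), 't': array([-0.30438335,  0.49288428,  1.18448565])}
wrist {'intrinsics': array([[323.97908755,   0.        , 255.87710824],
       [  0.        , 323.97908755, 200.65186674],
       [  0.        ,   0.        ,   1.        ]]), 'k1': -0.059372032642459306, 'R': array([[ 0.31202845,  0.95007072, -0.00196557],
       [ 0.92136883, -0.30209599,  0.24457612],
       [ 0.23177082, -0.07812573, -0.9696281 ]]), 't': array([-0.54957074, -0.02595262,  0.39024084])}
0.15 [-4.95461819e-01 -3.10180442e+00  2.61589185e-03]
```

View pics/scene0.png

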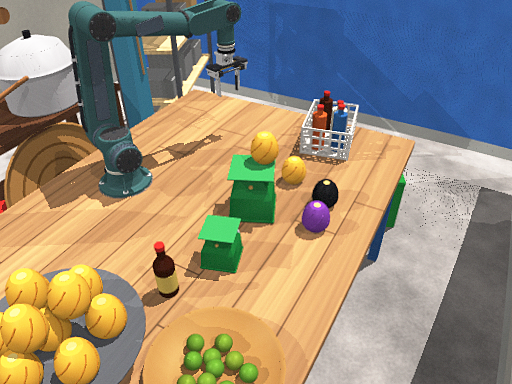

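View pics/side0.png

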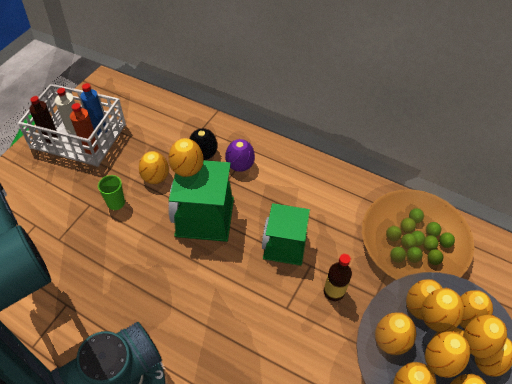

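View pics/wrist0.png

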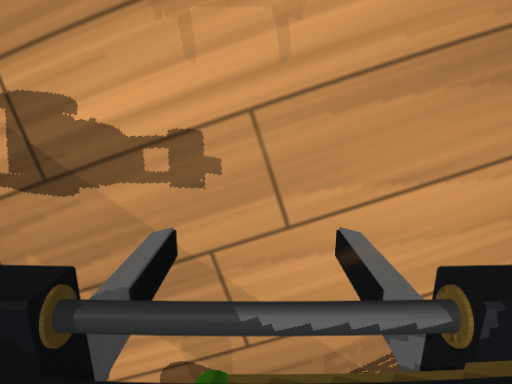

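The image shows these candidates:
- **Pineapple:** the one on the plate is at scene (264,147) / side (186,157). The look-alikes are the waiting one at scene (293,170) / side (153,168), the black one (325,193), the purple one (316,216) and the ones in the bowl.
- **Scale:** the large one is at scene (252,187) / side (202,200). The small one is at scene (221,243) / side (287,233).

I choose the yellow pineapple on the large scale, and check the choice in a crop.

```bash
python3 - <<'E'
import cv2,numpy as np
a=cv2.imread("pics/scene0.png")[115:235,205:345]; b=cv2.imread("pics/side0.png")[125:255,90:250]
a=cv2.resize(a,None,fx=4,fy=4,interpolation=cv2.INTER_CUBIC)[:, :]
b=cv2.resize(b,None,fx=4,fy=4,interpolation=cv2.INTER_CUBIC)
cv2.imwrite("pics/c_scene0.png",a);cv2.imwrite("pics/c_side0.png",b)
E
```

```text
(no output)
```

View pics/c_scene0.png

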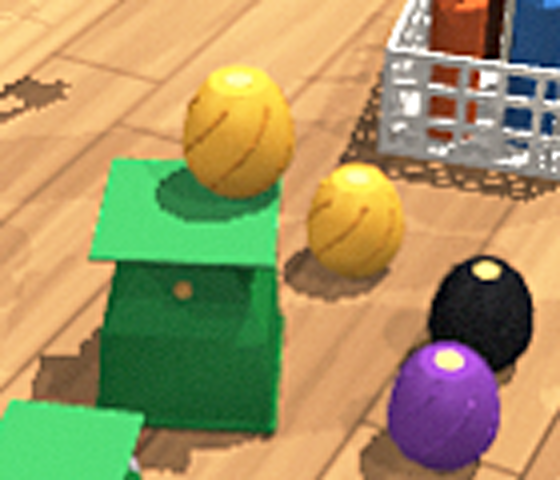

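View pics/c_side0.png

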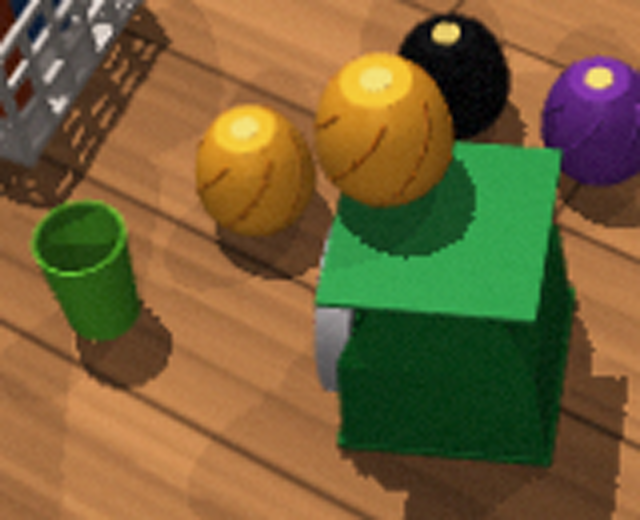

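```bash
cat > h.py <<'E'
import numpy as np, cv2
from bench import ctrl
def ray(n,px,c=None):
    c=c or ctrl.get_calibration(n); K=c["intrinsics"]
    D=np.array([c["k1"],0,0,0,0.])
    p=cv2.undistortPoints(np.array([[px]],float),K,D,None,None)[0,0]
    R=np.array(c["R"]); t=np.array(c["t"])
    return -R.T@t, R.T@np.array([p[0],p[1],1.])
def onz(n,px,z,c=None):
    o,d=ray(n,px,c); return o+d*(z-o[2])/d[2]
def tri(obs):
    A=np.zeros((3,3));b=np.zeros(3)
    for n,px,*c in obs:
        o,d=ray(n,px,*c);d=d/np.linalg.norm(d);P=np.eye(3)-np.outer(d,d);A+=P;b+=P@o
    X=np.linalg.solve(A,b)
    return X,[np.linalg.norm((np.eye(3)-np.outer(d,d)/(d@d))@(X-o)) for o,d in [ray(*q) for q in obs]]
def proj(n,X,c=None):
    c=c or ctrl.get_calibration(n)
    return cv2.projectPoints(np.array([X],float),cv2.Rodrigues(np.array(c["R"]))[0],np.array(c["t"]),c["intrinsics"],np.array([c["k1"],0,0,0,0.]))[0][0,0]
E
python3 - <<'E'
from h import *
np.set_printoptions(precision=4,suppress=True)
S=lambda u,v:((u+.5)/4-.5+205,(v+.5)/4-.5+115)
D=lambda u,v:((u+.5)/4-.5+90,(v+.5)/4-.5+125)
print("plate side",[onz("side",D(*p),.183) for p in [(317,304),(534,319),(562,150)]])
print("plate scene",[onz("scene",S(*p),.183) for p in [(90,259),(277,265),(113,158)]])
print("top",tri([("scene",S(239,80)),("side",D(376,83))]))
print("next top",tri([("scene",S(358,178)),("side",D(245,130))]))
print("cup mouth",onz("side",D(81,242),.095))
# pineapple widest silhouettes
for f,n,(x0,x1,y0,y1) in [("scene0","scene",(245,281,125,168)),("side0","side",(165,206,135,180))]:
    im=cv2.imread(f"pics/{f}.png");h=cv2.cvtColor(im,cv2.COLOR_BGR2HSV)
    m=cv2.inRange(h,(12,120,90),(32,255,255)); k=np.zeros_like(m);k[y0:y1,x0:x1]=m[y0:y1,x0:x1]
    print(n,cv2.boundingRect(k),cv2.moments(k,True)['m10']/cv2.countNonZero(k),cv2.moments(k,True)['m01']/cv2.countNonZero(k))
E
```

```text
plate side [array([0.4333, 0.1286, 0.183 ]), array([ 0.4946, -0.0038,  0.183 ]), array([0.6297, 0.0552, 0.183 ])]
plate scene [array([ 0.4984, -0.0061,  0.183 ]), array([0.634 , 0.0572, 0.183 ]), array([0.436 , 0.1313, 0.183 ])]
top (array([0.5499, 0.1486, 0.2811]), [np.float64(0.0016117026507328173), np.float64(0.001611702650732722)])
next top (array([0.588 , 0.32  , 0.0991]), [np.float64(0.0013568182404150417), np.float64(0.0013568182404152824)])
cup mouth [0.4385 0.364  0.095 ]
scene (245, 125, 36, 43) 263.4045037531276 144.3094245204337
side (165, 135, 39, 45) 181.53262411347518 155.88297872340425
```

The crop confirms it: a yellow pineapple near the plate's far (+y) corner of the large scale, with its top disc at scene crop (239,80) / side crop (376,83). The dial is on the face turned to +y. I push with shut fingers, flat face across the push direction, and stop short first.

```bash
cat >> h.py <<'E'
from scipy.spatial.transform import Rotation as Ro
def orient(x):  # tool x along horizontal x, z down
    x=np.array([x[0],x[1],0.]);x/=np.linalg.norm(x);z=np.array([0,0,-1.])
    return Ro.from_matrix(np.column_stack([x,np.cross(z,x),z])).as_rotvec()
def shots(tag):
    for n in ["scene","side"]:
        cv2.imwrite(f"pics/{n}{tag}.png",ctrl.camera(n)[:,:,::-1])
    a=cv2.imread(f"pics/scene{tag}.png")[115:215,215:315];b=cv2.imread(f"pics/side{tag}.png")[125:225,150:250]
    cv2.imwrite(f"pics/c{tag}.png",np.hstack([cv2.resize(q,None,fx=4,fy=4,interpolation=cv2.INTER_CUBIC) for q in (a,b)]))
C=np.array([.5333,.093])
E
python3 - <<'E'
from h import *
np.set_printoptions(precision=4,suppress=True)
print("basket",onz("side",(75,130),.1))
p=np.array([.550,.1486]); d=(C-p)/np.linalg.norm(C-p); print(d,np.linalg.norm(C-p))
s=p-d*(56+22)/1; s=p-d*.078
r=orient(-d); r2=orient(d)
for q in (r,r2): print(ctrl.solve_ik([*s,.30],q),ctrl.solve_ik([*s,.208],q),ctrl.solve_ik([*(C-d*.056),.208],q))
E
```

```text
basket [0.5578 0.6152 0.1   ]
[-0.2877 -0.9577] 0.05805385430787523
[ 0.2797  0.2462  0.9547 -0.      1.9406  0.5715] [ 0.2797  0.2293  1.1565 -0.      1.7559  0.5715] [ 0.1611  0.1255  1.2764 -0.      1.7397  0.4529]
None None None
```

```bash
python3 - <<'E'
from h import *
np.set_printoptions(precision=4,suppress=True)
p=np.array([.550,.1486]); d=(C-p)/np.linalg.norm(C-p)
r=orient(-d); s=p-d*.080
ctrl.gripper_to(0.0)
e=ctrl.current_eef_pos(); ctrl.move_linear([e[0],e[1],.30],0.2)
ctrl.move_pose([*s,.30],r); ctrl.move_linear([*s,.208],0.08)
print(ctrl.current_t(),ctrl.current_eef_pos(),ctrl.current_contact_force(),ctrl.current_finger_gap())
shots("1")
E
```

```text
5.425 [0.5734 0.2253 0.2089] [-0.2568 -0.1383 -0.5921] 0.0005250569764691116
```

View pics/c1.png

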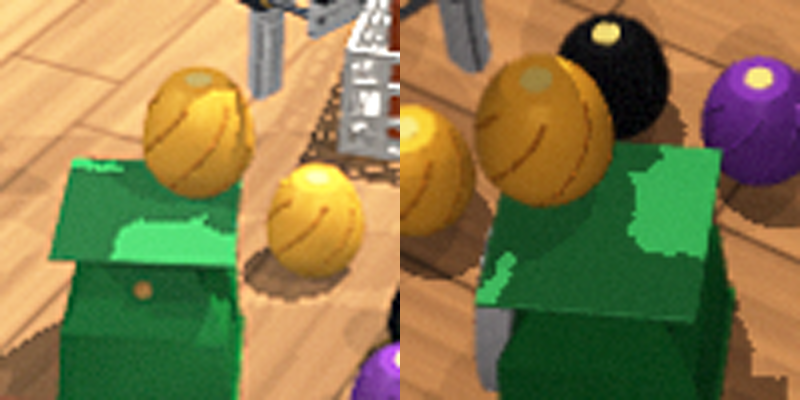

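The shut fingers stand at left crop (265,55), behind the pineapple and clear of it. Next I push slowly to about 8 mm short of the middle and log force.

```bash
python3 - <<'E'
from h import *
np.set_printoptions(precision=3,suppress=True)
p=np.array([.550,.1486]); d=(C-p)/np.linalg.norm(C-p)
s=p-d*.080; e=C-d*(.056+.008)
L=np.dot(e-s,d); ctrl.move_linear([*(s+d*.018),.208],0.03); k=.018
while k<L:
    k=min(L,k+.016); ctrl.move_linear([*(s+d*k),.208],0.02)
    print(k,ctrl.current_eef_pos(),ctrl.current_contact_force())
ctrl.dwell(.3);print(ctrl.current_t())
shots("2")
E
```

```text
0.034 [0.563 0.193 0.208] [2.024 4.057 1.661]
0.05 [0.559 0.177 0.208] [1.583 2.599 1.55 ]
0.066 [0.554 0.162 0.208] [1.184 2.746 2.336]
0.07405385430787523 [0.552 0.154 0.208] [1.276 2.792 2.339]
9.975
```

View pics/c2.png

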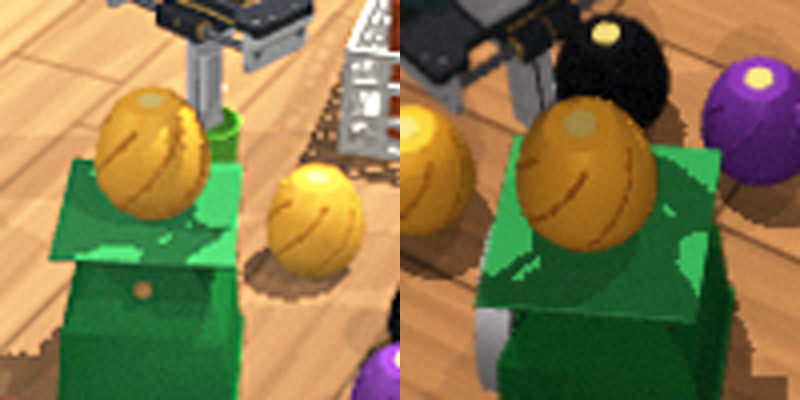

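The pineapple has slid towards the middle and stands with its top at left crop (151,99) / right crop (579,124). I back off slightly so it settles, then measure.

```bash
cat >> h.py <<'E'
def top(tag,bright=None):
    # centroid of pale top disc in each view + silhouette box of the barrel
    out={}
    for n,(x0,x1,y0,y1) in [("scene",(215,290,120,180)),("side",(155,235,130,200))]:
        im=cv2.imread(f"pics/{n}{tag}.png");h=cv2.cvtColor(im,cv2.COLOR_BGR2HSV)
        m=cv2.inRange(h,(11,100,70),(34,255,255)); k=np.zeros_like(m);k[y0:y1,x0:x1]=m[y0:y1,x0:x1]
        print(n)
        nn,lab,st,ce=cv2.connectedComponentsWithStats(k)
        for i in range(1,nn):
            if st[i,4]>150: print("  comp",st[i],ce[i])
E
python3 - <<'E'
from h import *
np.set_printoptions(precision=4,suppress=True)
p=np.array([.550,.1486]); d=(C-p)/np.linalg.norm(C-p)
e=ctrl.current_eef_pos()
ctrl.move_linear([*(e[:2]-d*.02),.208],0.06); ctrl.dwell(.3)
print(ctrl.current_t(),ctrl.current_contact_force()); shots("3"); top("3")
E
```

```text
10.8583 [ 0.5694 -0.7015 -0.8536]
scene
  comp [ 215  120   53   60 2507] [239.0602 144.7802]
  comp [274 124  16  56 787] [281.7891 153.6277]
side
  comp [ 155  130   80   70 2790] [187.6513 162.429 ]
```

View pics/c3.png

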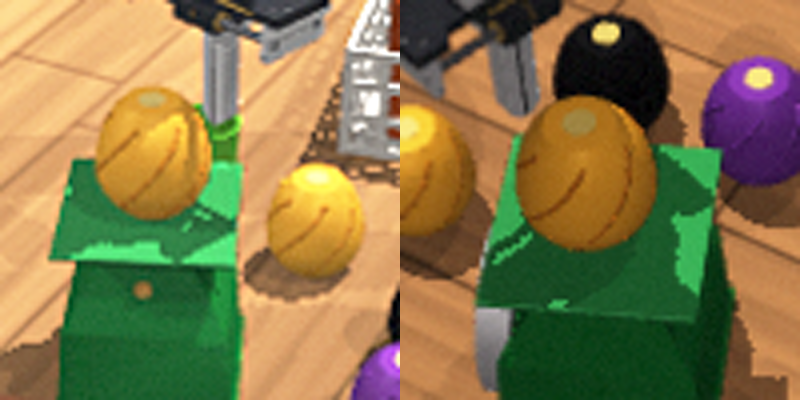

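```bash
python3 - <<'E'
from h import *
np.set_printoptions(precision=4,suppress=True)
S=lambda u,v:((u+.5)/4-.5+215,(v+.5)/4-.5+115)
D=lambda u,v:((u-400+.5)/4-.5+150,(v+.5)/4-.5+125)
def t(a,b): X,e=tri([("scene",S(*a)),("side",D(*b))]);print(X,e[0], (C-X[:2])); return X
X=t((152,99),(579,122)); t((154,155),(587,176))
print("plate corners", onz("side",D(478,305),.183),onz("side",D(696,320),.183),onz("side",D(721,151),.183),onz("scene",S(49,259),.183),onz("scene",S(72,159),.183),onz("scene",S(236,265),.183),onz("side",D(516,137),.183))
# predicted (upright) outline extremes in crops for the pineapple at X
for xy in (X[:2],C):
  for n,o,f in (("scene",(215,115),0),("side",(150,125),400)):
    P=[]
    zs=[0,10,20,40,60,80,100]; rs=[26,38,44,48,44,37,24]
    for z,rr in zip(zs,rs):
        for a in np.linspace(0,6.28,60): P.append(proj(n,[xy[0]+rr/1e3*np.cos(a),xy[1]+rr/1e3*np.sin(a),.183+z/1e3]))
    P=np.array(P); P=(P-np.array(o)+.5)*4-.5; P[:,0]+=f
    print(xy,n,P.min(0),P.max(0),"topdisc",P[-60:].mean(0))
E
```

```text
[0.5326 0.1023 0.2834] 0.00047592281323451325 [ 0.0007 -0.0093]
[0.533  0.102  0.2299] 0.0014793715928432258 [ 0.0003 -0.009 ]
plate corners [0.4329 0.1275 0.183 ] [ 0.4946 -0.0054  0.183 ] [0.6286 0.0553 0.183 ] [ 0.4977 -0.0065  0.183 ] [0.4361 0.1295 0.183 ] [0.6333 0.0569 0.183 ] [0.5679 0.1894 0.183 ]
[0.5326 0.1023] scene [94.404  84.9494] [210.8166 221.0238] topdisc [152.0439 100.1392]
[0.5326 0.1023] side [515.0873  94.2672] [657.4888 252.8088] topdisc [579.1123 121.5331]
[0.5333 0.093 ] scene [89.3655 90.2072] [206.3759 226.9   ] topdisc [147.1722 105.5579]
[0.5333 0.093 ] side [527.0027  98.6945] [669.7546 257.4716] topdisc [591.6311 126.0753]
```

It stands upright: the predicted outline of an upright pineapple matches to about 2 crop px. It still needs about 9.5 mm along −y. I turn the flat face square to that direction and finish the push.

```bash
python3 - <<'E'
from h import *
np.set_printoptions(precision=4,suppress=True)
r=orient([0,1]); x=.5328
e=ctrl.current_eef_pos()
ctrl.move_linear([x,.180,.208],0.05,frame=r)
print(ctrl.current_eef_pos(),ctrl.current_contact_force())
ctrl.move_linear([x,.160,.208],0.03)
ctrl.move_linear([x,.1475,.208],0.015); ctrl.dwell(.2)
print(ctrl.current_eef_pos(),ctrl.current_contact_force())
ctrl.move_linear([x,.170,.208],0.05)
ctrl.move_linear([x,.230,.208],0.1); ctrl.dwell(.3)
print(ctrl.current_t()); shots("4")
E
```

```text
[0.5329 0.18   0.2081] [-0.1526 -0.5953  0.8112]
[0.5328 0.1476 0.2079] [0.6197 2.7621 2.0402]
15.2667
```

View pics/c4.png

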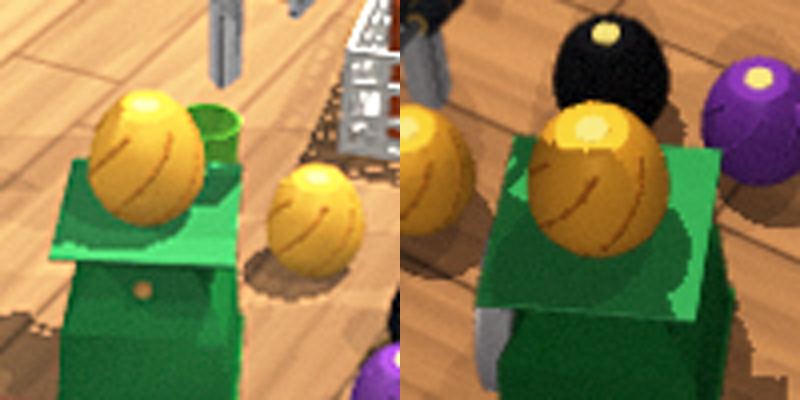

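The measured outline is left 89–205 with bottom 226 and right 528–669 with bottom 257. This matches the outline predicted for an upright pineapple at the plate's centre to within about 1 crop px, or roughly 1 mm. I now raise the hand clear, check once more and hand in.

```bash
python3 - <<'E'
from h import *
np.set_printoptions(precision=4,suppress=True)
ctrl.move_linear([.5328,.230,.33],0.12); ctrl.move_linear([.45,.30,.34],0.15); ctrl.dwell(.5)
print(ctrl.current_t(),ctrl.current_contact_force()); shots("5")
S=lambda u,v:((u+.5)/4-.5+215,(v+.5)/4-.5+115)
D=lambda u,v:((u-400+.5)/4-.5+150,(v+.5)/4-.5+125)
print(tri([("scene",S(146,105)),("side",D(592,127))]))
E
```

```text
17.9083 [-0.3797 -0.2187 -0.1236]
(array([0.5329, 0.0922, 0.2834]), [np.float64(0.00019858856025553652), np.float64(0.00019858856025544507)])
```

View pics/c5.png

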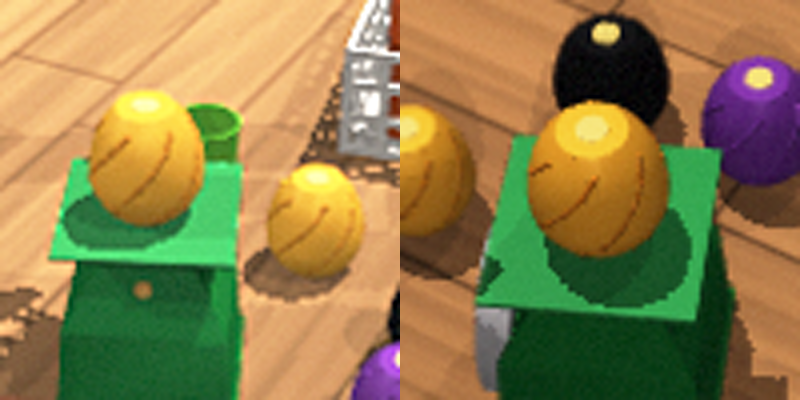

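View pics/side5.png

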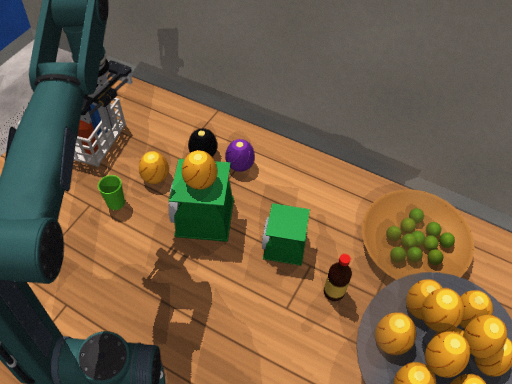

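The pineapple stands upright in mid-plate at side (200,171). The cup, bottle and other pineapple are where they were, and the hand is clear.

```bash
python3 -c "
from bench import ctrl
ctrl.sign_off()"
```

```text
the job is handed in; nothing more can be done
```

I slid the peeled pineapple about 58 mm to the middle of the large scale's plate, and it now stands upright there. It took two slow, low pushes with the shut fingers; I then raised the hand clear and handed in at about 18 s.

- **Position:** the last measurement put the pineapple's axis at (0.533, 0.092), against a plate centre of (0.533, 0.092–0.093). The two cameras on their own disagree by about 2–4 mm on the plate centre, and I used the average.
- **Upright:** its outline matches that of an upright pineapple to about 1 mm in both views.
- **Forces:** horizontal push readings stayed under 5 N, with vertical readings of about 2 N.
- **Other things:** the other pineapple, the bottle and the cup look unmoved in the last pictures.

No check failed. I did not measure the plate's depression directly.

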